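# Fish the car key out of the gap with the boot hook

## Robot

A 6-joint arm with a two-finger parallel gripper is mounted at the origin on the work surface. World frame = base frame: x ahead of the robot, y to its left, z up, the work surface at z = 0. Lengths are in m, angles in rad, forces in N, time in s.
With the tool pointing down it reaches from about 0.25 to 0.775 m from the base axis. Payload 4 kg.
Tool frame: the origin (TCP) lies between the finger pads; the fingertips stand 14 mm ahead of it and the grasp point (between the pads) lies 5 mm behind it (nose_length is the distance from the TCP to the fingertips, in m); z points along the fingers, y is the line along which they close (so a half turn about z gives the same grasp; the last joint's range is limited). The gripper opens to 94 mm and grips with 3 to 60 N. Pads are 16 mm wide; open, the fingers measure 119 mm over their backs; the gripper's body (75 mm by 177 mm) begins 78 mm behind the grasp point.
Start: joints at [1.035, 0.087, 1.371, -0, 1.684, -0.103], TCP at [0.231, 0.499, 0.187] pointing down, gripper open.
Joint ranges: [-3.1, 3.1], [-0.76, 2.03], [0.27, 2.55], [-1.08, 4.22], [0.17, 2.65], [-2.57, 2.57]. Speed limits (rad/s): [2.79, 2.79, 3.14, 3.14, 3.14, 3.14].

## Interface

Orientations are given as [roll, pitch, yaw] about the fixed x, y, z axes, in that order (R = Rz(yaw) Ry(pitch) Rx(roll)).
In Python, from bench import * gives the robot as it stands.
- The arm moves only by the tool move_arm, never from a script. Its argument "steps" is one flat list of numbers, 7 for each row, row after row: the turn, a rotation vector about the world's x, y, z in rad, then the shift along the world's x, y, z in m, then the opening, from 0 (shut) to 1 (fully open). A call has 1 to 12 rows; each row is the pose to reach, as a shift and turn from the pose commanded when the call began; what a row does not reach only later rows make up. A row lasts 1/10 s, in which the tool goes at most 50 mm and 8.59 degrees, less where a joint would pass 70% of its speed; a pose out of reach is approached as far as the arm can. A call with a gripper value outside its range is refused whole. The fingers move at their own pace and stop on an object; the grip force is fixed at half the most. Time passes only in rows, so rows that repeat a pose let the fingers close. It gives the time, the measured TCP pose, the force, the opening and the grip force at its end, in the units of the state.
- get_obs(): the state, without advancing time (a new reading comes with each control period).
- snapshot(name): name is "side" or "top" or "wrist"; returns (picture, depth): 400x640x3 uint8, red, green, blue; 400x640 float32, m along the optical axis (not along the pixel's ray), 0 where there is no reading.
- camera_model(name): a dict with "fx", "fy", "cx", "cy" (pixels), "k1" (the pictures are not rectified: a ray, as slopes to the right and down, at radius r is drawn at 1 + k1 r^2 times it, then the intrinsics apply), "rvec" (rotation vector, rad) and "tvec" (3), from world to camera coordinates, as OpenCV has them. Camera axes: x right, y down, z forward; pixel columns grow to the right and rows downward; lengths in m; the calibration is good to about 2 mm. A picture is of the moment at which its call begins: read the wrist's pose just before it. camera_model takes no time and is no camera call; for the wrist camera it gives the pose at the moment of the call.
- close_job(): hands the job in; it is judged then, once.
Trained networks look in the newest picture that a camera, given by its name, has taken for a name from the list of things; names that differ only in an ending like _2 or _b are one class to them, and where a whole thing is asked for, a point or a joint stands for the part that bears it (a point fixed in the world has none). Each returns a list of dicts, best first, with "score" (0 to 1); they miss things now and then, are a little off and sometimes report something else, mostly with a low value. They report only what shows in the picture. A call takes as long as a camera call.
- silhouettes(camera, target): "pixels" (400x640 bool, what is visible of it) and "uv" ([column, row] in pixels, amid what is visible of it).
- spot_point(camera, target): "uv" ([column, row] in pixels: a listed point, or the origin of a listed thing).
The state is a dict: "time": time; "joint_positions": joint angles; "qvel": joint speeds; "joint_torque": joint torques, N m; "tool_pos": TCP position; "ee_rot": TCP orientation; "wrist_force": force on the tool from outside, world axes, zero at the start; "wrist_torque": the same for the moment, N m; "width": finger opening in m; "finger_force": force on a finger pad.
Only numpy, scipy, OpenCV 4.12 (cv2) and the standard library are available. Lean on these libraries where they do the work, as an engineer would, in place of code of your own. Each camera call takes 0.05 s, during which the arm holds its last target. There are 200 camera calls.

## Task

The car key has slipped into the narrow gap between the bamboo tray and the clear sunglasses box. Take the red-handled boot hook from its stand, use its bent end to draw the key out through the open end of the gap until the whole key lies clear on the console (no fingers on the key while it is in the gap), hang the hook back in its stand and lay the key flat in the middle of the granite coaster. Leave everything else where it stands and the box's lid shut.

Things in the scene. Friction and masses are not known exactly. Their poses are not given: they have to be found in the camera images.
- tray: fixed two-tier bamboo stacking tray, 230 x 300 x 150 high (its x, y, z). Origin: centre of its underside, on the console. Its solid -x side board (x = -115, 150 high) is the back wall of the gap; the gap runs along the tray's y axis and is open at the +y end.
- tray_corner (a point): point on the console at the mouth of the gap: lower corner of the tray's -x face at its +y end. Axes as the tray's: +y points straight out of the mouth, -y into the gap, -x across the gap to the sunglasses box.
- box: fixed clear acrylic sunglasses box, 80 x 200 x 85 high plus a 5 mm lid with a small brass knob on top (about 45 mm high), hinged on its +x rim. Origin: centre of its underside; axes parallel to the tray's. Its +x face is the front wall of the gap, which is 44 to 50 wide and 200 long; its +y end is flush with the tray's +y end.
- box_corner (a point): point on the console at the mouth of the gap: lower corner of the box's +x face at its +y end. The middle of the mouth is midway between this point and tray_corner.
- box_lid (a joint): hinge of the box's lid, rad: 0 shut, grows as it opens
- speaker: fixed grey speaker, 75 x 65 x 150 high, that closes the gap's far (-y) end. Origin: centre of its underside.
- key: loose steel car key, about 50 g. Head 34 long (x -17 to 17), 26 wide (y), 11 thick; blade 9 wide, 4 thick, at 3.5 to 7.5 mm height, from the head to x = +55. Origin: centre of the head's underside; x along the blade to its tip, z up. It starts flat on the console in the gap, head towards the mouth, blade into the gap within 7 degrees, the head's middle 45 to 85 inside the mouth.
- key_mid (a point): middle of the key's whole length, 19 mm from its origin towards the blade, at half thickness
- hook: loose boot hook, about 140 g. Origin: on the red handle's axis at the place to grip it, near the balance point; x along the rod to the bend, z up in the stand. Handle 18 x 18 square, x = -60 to 45; then a steel rod 7 thick along the x axis to a right-angle bend at x = 215; there the bent end points down (-z), 45 long from the rod's axis to its tip.
- hook_tip (a point): tip of the hook's bent end, at (215, 0, -45) in the hook's frame
- stand: fixed stand: walnut foot 128 x 50 x 8 high, two brass posts with open-topped notches in which the hook lies level. Origin: on its underside, below the grip place; x as the hook's. Rear post at x = -48 (12 thick, notch 24 wide for the handle, 79 high); front post at x = 68 (12 thick, notch 14 wide for the rod, 84 high). The hook goes in and out straight up and down.
- stand_seat (a point): where the hook's origin lies when it hangs in the stand: 75 mm above the console; x axis along the hook
- coaster: loose polished granite coaster, dark round disc, diameter 100, 10 thick, 240 g, lying on the console. Origin: centre of its underside.
- diffuser: bystander, loose: white ceramic diffuser, diameter 84, 110 high; origin: centre of its underside
- candle: bystander, loose: amber glass candle jar, diameter 70, 75 high; origin: centre of its underside
- polish: bystander, loose: flat green shoe polish tin, diameter 68, 28 high; origin: centre of its underside
- spray: bystander, loose: blue spray bottle, diameter 44, 150 high; origin: centre of its underside
- glasses_case: bystander, loose: black glasses case, 65 x 160 x 45 high; origin: centre of its underside

How it is judged:
By the outcome, as a careful person would: the job done as asked, in the order asked, and still so for the second after the job is handed in, with the robot touching nothing.
It also fails if it takes over 70 s, if anything falls off the work surface, if the arm or the gripper's body presses on something with over 40 N, if the wrist force passes 120 N, or if a joint passes its speed limit or range.

## Working session

There is one attempt and no reset: what is moved stays moved. The work goes in short steps, Python scripts to look and compute and a tool call to move; the robot and the scene stay as the last step left them, time stands still between calls to the robot, and variables do not carry over. Pictures are saved under pics/ and viewed, at most 10 in all, crops included, and the job is handed in when it is done.

Besides the shell and the picture viewer there is one more tool, called after "Request:" by a JSON object that holds its "method" and its "body". move_arm: Moves the arm, as the interface text tells. Its arguments: {"type":"object","properties":{"steps":{"type":"array"}},"required":["steps"]}

```bash
ls; mkdir -p pics; cat > h.py <<'E'
from bench import *
import numpy as np, cv2
from scipy.spatial.transform import Rotation as R
def snap(n,fn=None):
    m=camera_model(n); p,d=snapshot(n)
    if fn: cv2.imwrite('pics/'+fn,p[:,:,::-1])
    return m,p,d
def ray(m,uv):
    uv=np.atleast_2d(np.array(uv,float)); s=(uv-[m['cx'],m['cy']])/[m['fx'],m['fy']]
    t=s.copy()
    for _ in range(20): t=s/(1+m['k1']*(t**2).sum(1,keepdims=True))
    return np.c_[t,np.ones(len(t))]
def Rt(m): return cv2.Rodrigues(np.array(m['rvec'],float))[0],np.array(m['tvec'],float).ravel()
def at_z(m,uv,z):
    A,t=Rt(m); r=ray(m,uv)@A; c=-A.T@t
    return c+r*((z-c[2])/r[:,2])[:,None]
def at_d(m,uv,d):
    A,t=Rt(m); return (ray(m,uv)*np.asarray(d).reshape(-1,1)-t)@A
def proj(m,P):
    A,t=Rt(m); q=np.atleast_2d(P)@A.T+t; s=q[:,:2]/q[:,2:]
    s=s*(1+m['k1']*(s**2).sum(1,keepdims=True)); return s*[m['fx'],m['fy']]+[m['cx'],m['cy']]
def cloud(m,d,mask):
    v,u=np.nonzero(mask&(d>0)); return at_d(m,np.c_[u,v],d[v,u])
E
python3 - <<'E'
from h import *
np.set_printoptions(precision=4,suppress=True)
for n in ['top','side']:
    m,p,d=snap(n,n+'0.png')
    print(n,(-Rt(m)[0].T@Rt(m)[1]))
    for t in 'tray box speaker key hook stand coaster diffuser candle polish spray glasses_case'.split():
        s=silhouettes(n,t)
        for x in s[:1]:
            P=cloud(m,d,x['pixels'])
            if len(P): print(t,round(x['score'],2),np.round(x['uv']),len(P),'med',np.median(P,0),'lo',np.percentile(P,2,0),'hi',np.percentile(P,98,0))
    for t,z in [('tray_corner',0),('box_corner',0),('key_mid',.0055),('key',0),('hook',.075),('hook_tip',.03),('stand_seat',.075),('coaster',0)]:
        for x in spot_point(n,t)[:2]: print(t,round(x['score'],2),np.round(x['uv'],1),at_z(m,x['uv'],z)[0])
o=get_obs(); print(o)
E
```

```text
pics
top [ 0.4153 -0.0923  1.374 ]
tray 0.7 [376. 149.] 9448 med [ 0.7163 -0.2474  0.1144] lo [ 0.5955 -0.4007  0.0494] hi [ 0.8467 -0.1022  0.151 ]
box 0.63 [346. 216.] 2150 med [ 0.532  -0.1576  0.0898] lo [ 0.4837 -0.2529  0.0187] hi [ 0.5839 -0.0645  0.1323]
speaker 0.8 [394. 207.] 831 med [ 0.5478 -0.2934  0.1477] lo [ 0.5115 -0.3312  0.0459] hi [ 0.5883 -0.2629  0.1538]
key 0.63 [339. 192.] 71 med [ 0.6044 -0.1412  0.0102] lo [ 0.5935 -0.1592  0.0042] hi [ 0.6151 -0.1262  0.0144]
hook 0.92 [232. 250.] 393 med [0.4312 0.1727 0.0808] lo [0.4253 0.0069 0.0035] hi [0.4426 0.2639 0.0879]
stand 0.95 [222. 251.] 452 med [0.4262 0.206  0.0089] lo [0.4112 0.1337 0.0025] hi [0.456  0.2594 0.0835]
coaster 0.83 [152. 246.] 866 med [0.4446 0.4198 0.0097] lo [0.3998 0.3732 0.0036] hi [0.4895 0.4661 0.0157]
diffuser 0.28 [347. 215.] 2184 med [ 0.5318 -0.1596  0.0898] lo [ 0.4815 -0.256   0.0148] hi [ 0.5841 -0.0645  0.1321]
candle 0.88 [171. 202.] 571 med [0.5725 0.349  0.0724] lo [0.5424 0.3248 0.0066] hi [0.6045 0.3865 0.0794]
polish 0.82 [263. 144.] 422 med [0.7544 0.0887 0.0266] lo [ 0.72
[... 2382 characters left out ...]

hook_tip 0.77 [271.6 216.7] [ 0.4223 -0.0119  0.03  ]
stand_seat 0.58 [248.4 171.2] [0.4381 0.2166 0.075 ]
coaster 0.8 [232.6 164. ] [0.443  0.4219 0.    ]
coaster 0.19 [248.6 175.6] [0.4657 0.3073 0.    ]
{'time': 2.1, 'joint_positions': array([ 1.0349,  0.0872,  1.3707, -0.    ,  1.6836, -0.1031]), 'qvel': array([ 0.0003, -0.0008, -0.0013,  0.0016, -0.0003, -0.    ]), 'joint_torque': array([ -0.0001, -34.003 , -30.2591,   0.0718,   0.0238,  -0.    ]), 'tool_pos': array([0.2307, 0.4993, 0.1874]), 'ee_rot': array([3.1415, 0.    , 2.7088]), 'wrist_force': array([ 0.5771, -0.0087,  0.568 ]), 'wrist_torque': array([ 0.0121,  0.0182, -0.0482]), 'finger_force': 0.0, 'width': 0.09412336268062224}
```

```bash
python3 - <<'E'
import cv2,numpy as np
a=cv2.imread('pics/top0.png')[120:300,130:430]; b=cv2.imread('pics/side0.png')[120:300,200:500]
f=lambda x:cv2.resize(x,None,fx=2.6,fy=1.66*2.6/1.66*0.64*2.6/2.6,interpolation=2) if 0 else cv2.resize(x,(500,300),interpolation=2)
cv2.imwrite('pics/m0.png',np.vstack([f(a),f(b)]))
E
```

```text
(no output)
```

View pics/m0.png

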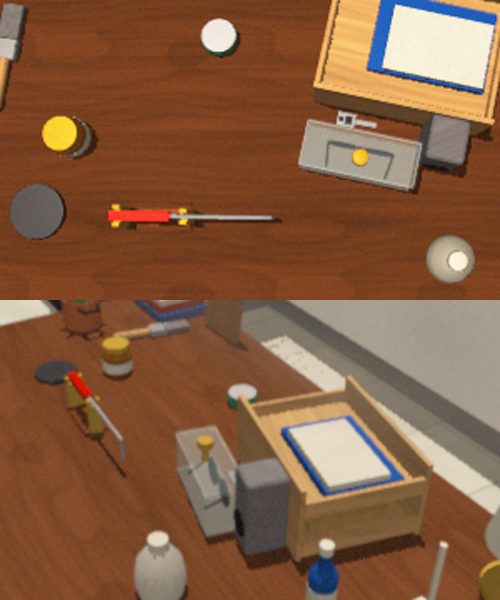

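```bash
python3 - <<'E'
from h import *
np.set_printoptions(precision=4,suppress=True)
m,p,d=snap('top')
x=silhouettes('top','hook')[0]['pixels']; hs=cv2.cvtColor(p,cv2.COLOR_RGB2HSV)
red=x&(hs[:,:,1]>200)&((hs[:,:,0]<6)|(hs[:,:,0]>174))
v,u=np.nonzero(red); P=at_z(m,np.c_[u,v],.084)[:,:2]; print('red',len(P),cv2.minAreaRect(P.astype('f')*1000))
v,u=np.nonzero(x); P=at_z(m,np.c_[u,v],.079)[:,:2]; print('hook',cv2.fitLine(P.astype('f'),cv2.DIST_HUBER,0,.01,.01).ravel())
x=silhouettes('top','box')[0]['pixels']; P=cloud(m,d,x); P=P[abs(P[:,2]-.09)<.012]; print('lid',len(P),cv2.minAreaRect(P[:,:2].astype('f')*1000))
v,u=np.nonzero(x); P=at_z(m,np.c_[u,v],.09); print(cv2.minAreaRect(P[:,:2].astype('f')*1000))
x=silhouettes('top','tray')[0]['pixels']; P=cloud(m,d,x); P=P[abs(P[:,2]-.15)<.008]; print('tray',len(P),cv2.minAreaRect(P[:,:2].astype('f')*1000))
x=silhouettes('top','key')[0]['pixels'];v,u=np.nonzero(x); P=at_z(m,np.c_[u,v],.008); print('key',cv2.minAreaRect(P[:,:2].astype('f')*1000))
w=camera_model('wrist'); A,t=Rt(w); o=get_obs(); T=R.from_euler('xyz',o['ee_rot']).as_matrix()
print('cam in tool',T.T@(-A.T@t-o['tool_pos'])); print((A@T).T, w['fx'])
E
```

```text
red 195 ((433.4696960449219, 212.42568969726562), (103.26567077636719, 17.558862686157227), 87.33197021484375)
hook [0.0249 0.9997 0.4321 0.1469]
lid 1926 ((535.238037109375, -159.99307250976562), (200.29623413085938, 80.42000579833984), 77.48170471191406)
((532.7235717773438, -159.8624725341797), (200.6145477294922, 89.50850677490234), 76.46690368652344)
tray 878 ((718.6600341796875, -251.5664825439453), (302.3786926269531, 235.9116973876953), 76.96310424804688)
key ((578.7196044921875, 370.9366149902344), (71.06121063232422, 80.71304321289062), 1.461949348449707)
cam in tool [ 0.0723 -0.0009 -0.1966]
[[-0.0009 -0.9677 -0.2521]
 [ 1.     -0.0009  0.0002]
 [-0.0004 -0.2521  0.9677]] 278.9144786776402
```

Request:
{"method": "move_arm", "body": {"steps": [0,0,-0.14,0.025,-0.04,0.05,1,0,0,-1.365,0.379,-0.615,0.073,1,0,0,-1.365,0.379,-0.615,0.073,1,0,0,-1.365,0.379,-0.615,0.073,1,0,0,-1.365,0.379,-0.615,0.073,1,0,0,-1.365,0.379,-0.615,0.073,1,0,0,-1.365,0.379,-0.615,0.073,1,0,0,-1.365,0.379,-0.615,0.073,1,0,0,-1.365,0.379,-0.615,0.073,1,0,0,-1.365,0.379,-0.615,0.073,1,0,0,-1.365,0.379,-0.615,0.073,1,0,0,-1.365,0.379,-0.615,0.073,1]}}

```text
time: 3.55
tool_pos: [0.5377, 0.0006, 0.2534]
ee_rot: [3.141, -0.0, 1.344]
wrist_force: [-0.3, 0.2, 0.2]
width: 0.0942
finger_force: 0.0
```

Request:
{"method": "move_arm", "body": {"steps": [0,0,0,0.072,-0.116,0.007,1,0,0,0,0.072,-0.116,0.007,1,0,0,0,0.072,-0.116,0.007,1,0,0,0,0.072,-0.116,0.007,1,0,0,0,0.072,-0.116,0.007,1]}}

```text
time: 4.05
tool_pos: [0.6088, -0.1138, 0.2592]
ee_rot: [-3.14, -0.001, 1.343]
wrist_force: [0.1, -0.1, -0.8]
width: 0.0947
finger_force: 0.0
```

```bash
python3 - <<'E'
from h import *
np.set_printoptions(precision=4,suppress=True)
print(get_obs()['tool_pos'])
m,p,d=snap('wrist','w1.png')
for t,z in [('tray_corner',0),('box_corner',0),('key_mid',.0055),('key',0)]:
    for x in spot_point('wrist',t)[:2]: print(t,round(x['score'],2),np.round(x['uv'],1),at_z(m,x['uv'],z)[0])
for x in silhouettes('wrist','key')[:2]:
    v,u=np.nonzero(x['pixels']); P=at_z(m,np.c_[u,v],.009)[:,:2]; print('key',x['score'],len(P),cv2.minAreaRect(P.astype('f')*1000))
    np.save('keymask.npy',x['pixels']) if 0 else None
E
```

```text
[ 0.6088 -0.1138  0.2592]
tray_corner 0.6 [335.8 150.7] [ 0.64   -0.0822  0.    ]
box_corner 0.64 [312.5 147.2] [ 0.6047 -0.0683  0.    ]
key_mid 0.62 [335.  148.9] [ 0.6392 -0.0787  0.0055]
key_mid 0.56 [326.4 202.8] [ 0.6061 -0.1621  0.0055]
key 0.9 [324.6 189.1] [ 0.6082 -0.1398  0.    ]
key 0.75 427 ((602.0943603515625, -157.69528198242188), (68.37255859375, 24.747013092041016), 76.88639831542969)
key 0.18 1704 ((420.9908142089844, 157.36865234375), (48.82370376586914, 88.58546447753906), 76.8541259765625)
```

View pics/w1.png

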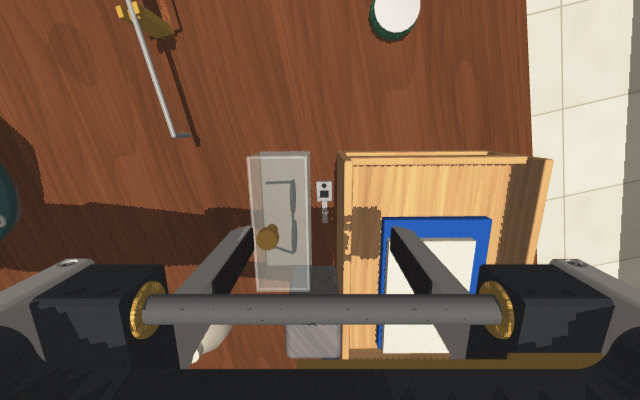

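Request:
{"method": "move_arm", "body": {"steps": [0,0,0.2,-0.176,0.319,-0.04,1,0,0,0.2,-0.176,0.319,-0.04,1,0,0,0.2,-0.176,0.319,-0.04,1,0,0,0.2,-0.176,0.319,-0.04,1,0,0,0.2,-0.176,0.319,-0.04,1,0,0,0.2,-0.176,0.319,-0.04,1,0,0,0.2,-0.176,0.319,-0.04,1,0,0,0.2,-0.176,0.319,-0.04,1,0,0,0.2,-0.176,0.319,-0.04,1,0,0,0.2,-0.176,0.319,-0.04,1]}}

```text
time: 5.35
tool_pos: [0.4327, 0.2056, 0.2205]
ee_rot: [3.14, 0.0, 1.545]
wrist_force: [-0.7, 0.2, 0.1]
width: 0.0939
finger_force: 0.0
```

```bash
cat > hk.py <<'E'
from h import *
np.set_printoptions(precision=4,suppress=True)
def hook(n,m,p,zt,show=True):
    x=silhouettes(n,'hook')[0]; hs=cv2.cvtColor(p,cv2.COLOR_RGB2HSV)
    red=x['pixels']&(hs[:,:,1]>180)&((hs[:,:,0]<6)|(hs[:,:,0]>174))
    v,u=np.nonzero(red); P=at_z(m,np.c_[u,v],zt)[:,:2]; print('red',x['score'],len(P),cv2.minAreaRect(P.astype('f')*1000))
    v,u=np.nonzero(x['pixels']&~red); P=at_z(m,np.c_[u,v],zt-.006)[:,:2]; print('rod',len(P),cv2.fitLine(P.astype('f'),cv2.DIST_HUBER,0,.01,.01).ravel())
E
python3 - <<'E'
from hk import *
o=get_obs(); print(o['tool_pos'],o['ee_rot'])
m,p,d=snap('wrist','w2.png')
hook('wrist',m,p,.084)
for t,z in [('hook',.075),('stand_seat',.075),('hook_tip',.03)]:
    for x in spot_point('wrist',t)[:1]: print(t,round(x['score'],2),np.round(x['uv'],1),at_z(m,x['uv'],z)[0])
E
```

```text
[0.4327 0.2056 0.2205] [3.1403 0.0004 1.5451]
red 0.61 1204 ((435.2060241699219, 216.51901245117188), (103.03351593017578, 17.170448303222656), 88.91503143310547)
rod 505 [0.0312 0.9995 0.434  0.1095]
hook 0.66 [323.5 181.6] [0.4359 0.2136 0.075 ]
stand_seat 0.93 [323.  185.2] [0.4352 0.2091 0.075 ]
```

View pics/w2.png

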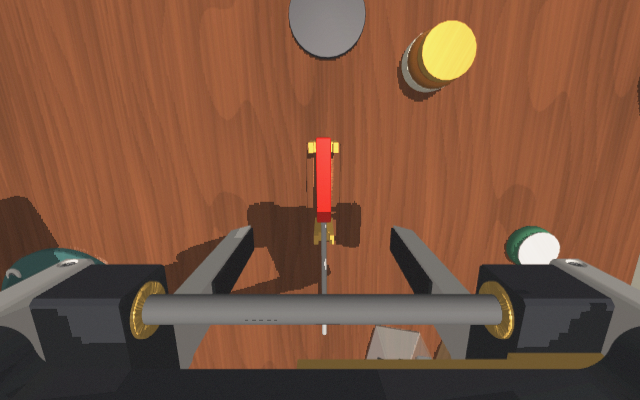

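Request:
{"method": "move_arm", "body": {"steps": [0,0,0,0.002,0.002,-0.05,1,0,0,0,0.002,0.002,-0.1,1,0,0,0,0.002,0.002,-0.13,1,0,0,0,0.002,0.002,-0.15,1,0,0,0,0.002,0.002,-0.15,1,0,0,0,0.002,0.002,-0.15,0,0,0,0,0.002,0.002,-0.15,0,0,0,0,0.002,0.002,-0.15,0,0,0,0,0.002,0.002,-0.15,0,0,0,0,0.002,0.002,-0.15,0,0,0,0,0.002,0.002,-0.15,0]}}

```text
time: 6.7
tool_pos: [0.435, 0.2076, 0.0704]
ee_rot: [3.141, -0.0, 1.544]
wrist_force: [0.3, -0.3, -0.2]
width: 0.0491
finger_force: 0.0
```

Request:
{"method": "move_arm", "body": {"steps": [0,0,0,0,0,0,0,0,0,0,0,0,0,0,0,0,0,0,0,0,0,0,0,0,0,0,0,0,0,0,0,0,0,0,0,0,0,0,0,0,0,0]}}

```text
time: 7.3
tool_pos: [0.4348, 0.2075, 0.07]
ee_rot: [-3.142, 0.0, 1.544]
wrist_force: [0.3, 0.1, 0.5]
width: 0.0022
finger_force: 0.0
```

```bash
python3 - <<'E'
from hk import *
m,p,d=snap('wrist','w3.png'); m2,p2,d2=snap('side','s3.png')
hook('side',m2,p2,.084)
c=cv2.resize(p2[120:260,200:380],(640,498),interpolation=2)[:,:,::-1]
cv2.imwrite('pics/m3.png',np.hstack([cv2.resize(c,(450,350)),cv2.resize(p[100:380,180:460,::-1],(350,350))]))
E
```

```text
red 0.46 49 ((431.14599609375, 204.53195190429688), (98.40043640136719, 18.162649154663086), 88.6998291015625)
rod 39 [0.036  0.9994 0.4324 0.1119]
```

View pics/m3.png

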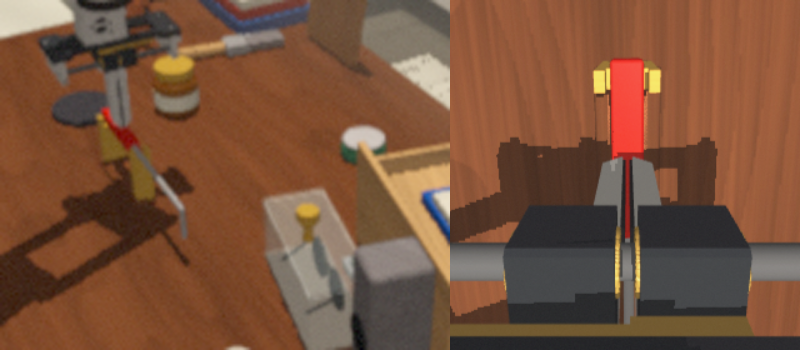

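```bash
python3 - <<'E'
from hk import *
o=get_obs(); print(o['tool_pos'],o['width'],o['finger_force'])
m,p,d=snap('wrist')
# crop px -> image: u=180+(x-450)*.8, v=100+y*.8
for x,y in [(627,70),(627,100),(627,130),(627,150),(627,175),(627,200),(610,170),(645,170),(610,190),(645,190),(600,200)]:
    u=int(180+(x-450)*.8);v=int(100+y*.8); print((u,v),p[v,u],d[v,u],at_d(m,[[u,v]],[d[v,u]])[0] if d[v,u] else None)
import bench; print([k for k in dir(bench) if not k.startswith('_')])
E
```

```text
[0.4349 0.2075 0.07  ] 0.00045661673933751343 0.0
(321, 156) [247  78  66] 0.18173172 [0.4363 0.2622 0.0832]
(321, 180) [247  73  61] 0.1868566 [0.4359 0.2461 0.0821]
(321, 204) [247  71  58] 0.1888985 [0.4354 0.2301 0.0842]
(321, 220) [247  66  55] 0.19165877 [0.4351 0.2187 0.0843]
(321, 240) [65 36 36] 0.16894074 [0.435  0.2142 0.109 ]
(321, 260) [61 30 32] 0.14234377 [0.4351 0.2146 0.1363]
(308, 236) [120 118 113] 0.17094886 [0.4271 0.216  0.1065]
(336, 236) [121 119 113] 0.17089528 [0.4442 0.2155 0.1065]
(308, 252) [121 119 113] 0.14829254 [0.4282 0.2162 0.1298]
(336, 252) [121 119 114] 0.14795253 [0.4431 0.2159 0.1301]
(300, 260) [120 116 110] 0.13976693 [0.4246 0.216  0.1387]
['IKError', 'camera_model', 'close_job', 'get_obs', 'nose_length', 'silhouettes', 'snapshot', 'spot_point']
```

```bash
python3 - <<'E'
from hk import *
import bench; print(bench.nose_length, bench.nose_length() if callable(bench.nose_length) else '')
m,p,d=snap('wrist')
for u in (308,336):
  for v in range(216,240,3): print((u,v),p[v,u],at_d(m,[[u,v]],[d[v,u]])[0] if d[v,u] else None)
n,q,e=snap('side')
# fingers in side view: project expected fingertips
print(proj(n,[[.435,.2075,.056],[.435,.2075,.09],[.435,.2075,.14]]))
print(get_obs()['joint_positions'])
E
```

```text
0.014 
(308, 216) [84 55 40] [0.4217 0.1974 0.007 ]
(308, 219) [83 52 39] [0.4217 0.1948 0.0082]
(308, 222) [83 54 40] [0.4214 0.1909 0.0059]
(308, 225) [83 54 40] [0.4213 0.1878 0.006 ]
(308, 228) [107  90  82] [0.4212 0.1849 0.0067]
(308, 231) [142 138 132] [0.4266 0.2154 0.0961]
(308, 234) [123 120 115] [0.4269 0.2159 0.1029]
(308, 237) [122 118 113] [0.4272 0.216  0.1082]
(336, 216) [206 122  78] [0.449  0.1968 0.0075]
(336, 219) [169 101  65] [0.4489 0.1941 0.0086]
(336, 222) [79 51 37] [0.4489 0.1908 0.0078]
(336, 225) [80 49 38] [0.4489 0.1874 0.007 ]
(336, 228) [89 69 59] [0.4488 0.1844 0.0075]
(336, 231) [120 116 112] [0.4447 0.2154 0.0976]
(336, 234) [121 118 113] [0.4444 0.2156 0.1032]
(336, 237) [120 118 113] [0.4442 0.2153 0.1076]
[[249.1025 177.207 ]
 [248.0563 168.8966]
 [246.4653 156.2785]]
[ 0.3276 -0.0104  1.7074 -0.0001  1.4445  0.3546]
```

Request:
{"method": "move_arm", "body": {"steps": [0,0,0,0,0,0,0.6,0,0,0,0,0,0,0.6,0,0,0,0,0,0,0.6,0,0,0,0,0,0,0.6,0,0,0,0,0,0,0.6,0,0,0,0,0,0,0.6,0,0,0,0,0,0,0.6]}}

```text
time: 8.3
tool_pos: [0.4349, 0.2076, 0.07]
ee_rot: [3.142, 0.0, 1.544]
wrist_force: [-0.4, 0.4, -0.3]
width: 0.0528
finger_force: 0.0
```

```bash
python3 - <<'E'
from hk import *
o=get_obs(); print(o['tool_pos'],o['width'])
m,p,d=snap('wrist','w4.png')
v,u=np.mgrid[200:300,180:460]; P=at_d(m,np.c_[u.ravel(),v.ravel()],d[200:300,180:460].ravel()); T=P-[o['tool_pos']]
k=(P[:,2]>.03)&(P[:,2]<.2)&(abs(T[:,0])>.015)&(abs(T[:,0])<.06)&(abs(T[:,1])<.012)
for s in (-1,1):
    q=T[k&(T[:,0]*s>0)]; print(len(q),'zmin',np.sort(q[:,2])[[0,3,10,30]], 'x range',q[q[:,2]<q[:,2].min()+.01][:,0].min(),q[q[:,2]<q[:,2].min()+.01][:,0].max())
cv2.imwrite('pics/w4c.png',cv2.resize(p[140:300,200:440,::-1],(720,480),interpolation=2))
E
```

```text
[0.4349 0.2076 0.07  ] 0.05279836892920304
2212 zmin [0.0172 0.0177 0.0183 0.0207] x range -0.03751212066407644 -0.02593780938049034
2211 zmin [0.0169 0.0175 0.0188 0.0208] x range 0.026460206670968156 0.037667643354726
```

View pics/w4c.png

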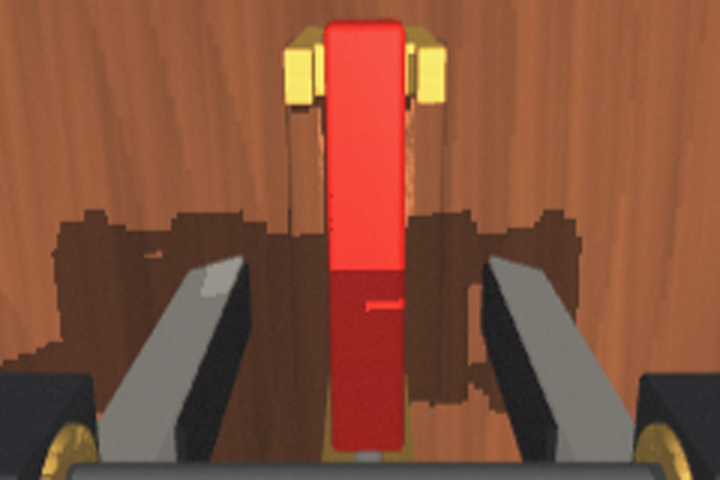

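Request:
{"method": "move_arm", "body": {"steps": [0,0,0,0,0,-0.015,0.6,0,0,0,0,0,-0.03,0.6,0,0,0,0,0,-0.031,0.6,0,0,0,0,0,-0.031,0,0,0,0,0,0,-0.031,0,0,0,0,0,0,-0.031,0,0,0,0,0,0,-0.031,0,0,0,0,0,0,-0.031,0,0,0,0,0,0,-0.031,0,0,0,0,0,0,-0.031,0]}}

```text
time: 9.35
tool_pos: [0.4351, 0.2077, 0.0394]
ee_rot: [3.141, -0.0, 1.544]
wrist_force: [-0.4, -1.2, 2.3]
width: 0.018
finger_force: 30.0
```

Request:
{"method": "move_arm", "body": {"steps": [0,0,0,0,0,0.02,0,0,0,0,0,0,0.06,0,0,0,0,0,0,0.1,0,0,0,-0.05,0.047,-0.007,0.11,0,0,0,-0.1,0.094,-0.014,0.11,0,0,0,-0.15,0.141,-0.021,0.11,0,0,0,-0.2,0.188,-0.028,0.11,0,0,0,-0.2,0.234,-0.033,0.09,0,0,0,-0.2,0.234,-0.033,0.05,0,0,0,-0.2,0.234,-0.033,0.02,0,0,0,-0.2,0.234,-0.033,0.02,0,0,0,-0.2,0.234,-0.033,0.02,0]}}

```text
time: 10.55
tool_pos: [0.6682, 0.1745, 0.0581]
ee_rot: [-3.139, 0.001, 1.344]
wrist_force: [0.7, -0.2, -0.4]
width: 0.0178
finger_force: 30.0
```

```bash
cat > look.py <<'E'
from hk import *
import sys
tag=sys.argv[1]
o=get_obs(); zt=o['tool_pos'][2]+.0356
print(o['tool_pos'],o['ee_rot'],o['width'],o['finger_force'])
im={}
for n in ('top','wrist','side'):
    m,p,d=snap(n,n+tag+'.png'); im[n]=p
    print(n)
    try: hook(n,m,p,zt+.009)
    except Exception as e: print(e)
    for t,z in [('hook_tip',zt-.045),('key',0.),('key_mid',.0055),('tray_corner',0),('box_corner',0)]:
        for x in spot_point(n,t)[:1]: print(t,round(x['score'],2),np.round(x['uv'],1),at_z(m,x['uv'],z)[0])
    for x in silhouettes(n,'key')[:1]:
        v,u=np.nonzero(x['pixels']); P=at_z(m,np.c_[u,v],.009)[:,:2]; print('keysil',round(x['score'],2),len(P),cv2.minAreaRect(P.astype('f')*1000))
t=cv2.resize(im['top'][120:260,250:430],(400,311),interpolation=2); s=cv2.resize(im['side'][140:280,250:430],(400,311),interpolation=2)
w=cv2.resize(im['wrist'],(400,250)); w2=cv2.resize(im['wrist'][120:320,220:420],(250,250)); 
cv2.imwrite('pics/m%s.png'%tag,np.vstack([np.hstack([t,s]),np.hstack([w,w2,np.zeros((250,150,3),np.uint8)])])[:,:,::-1])
E
python3 look.py 5
```

```text
[0.6682 0.1745 0.0581] [-3.1394  0.0009  1.3438] 0.017817991133316387 29.988216161727905
top
red 0.63 70 ((658.7570190429688, 144.68125915527344), (29.155420303344727, 20.089401245117188), 76.76739501953125)
rod 177 [0.2246 0.9744 0.637  0.0499]
hook_tip 0.74 [303.5 182.8] [ 0.6256 -0.0394  0.0487]
key 0.7 [335.6 191.3] [ 0.6065 -0.1343  0.    ]
key_mid 0.48 [342.4 193.3] [ 0.5995 -0.1545  0.0055]
tray_corner 0.62 [320.9 181.1] [ 0.6381 -0.0902  0.    ]
keysil 0.57 92 ((604.451171875, -154.69406127929688), (56.97071075439453, 21.20397186279297), 89.49968719482422)
wrist
red 0.79 4332 ((673.47607421875, 190.79107666015625), (88.29037475585938, 17.873573303222656), 77.15447998046875)
rod 424 [0.1395 0.9902 0.6559 0.1196]
keysil 0.64 1366 ((472.44305419921875, 376.99212646484375), (40.7833251953125, 28.199708938598633), 60.86891555786133)
side
red 0.45 2 ((375.2437744140625, -659.3510131835938), (11.982316970825195, 0.0), 129.29122924804688)
rod 2195 [ 0.4322 -0.9018  0.3884 -0.5972]
hook_tip 0.67 [327.8 201.2] [ 0.6063 -0.0506  0.0487]
key 0.26 [390.4 308.4] [ 0.5416 -0.4805  0.    ]
tray_corner 0.9 [342.7 215.3] [ 0.6428 -0.0853 -0.    ]
```

View pics/m5.png

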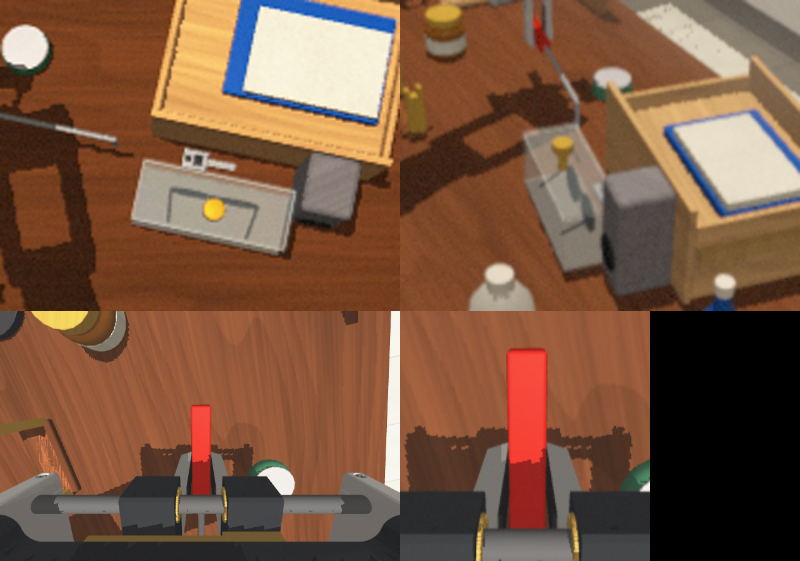

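```bash
cat > rel.py <<'E'
from hk import *
import sys
xa=np.array([.9744,-.2250]);ya=np.array([.2250,.9744]); O=np.array([.6185,-.0757])
def keyrel(m,p,c0=None):
    # low-saturation key pixels in gap/mouth ROI, in mouth frame (x across, y out), mm
    v,u=np.mgrid[100:300,200:480]; P=at_z(m,np.c_[u.ravel(),v.ravel()],.010)[:,:2]-O
    X=np.c_[P@xa,P@ya]*1000; c=p[100:300,200:480].reshape(-1,3).astype(float)
    return X,c
if __name__=='__main__':
    m,p,d=snap('top'); X,c=keyrel(m,p)
    w=np.clip((c[:,2]/c.max(1)-.45)/.4,0,1)*(c[:,2]>60)   # whiteness
    k=(abs(X[:,0]-1)<14)&(X[:,1]<-35)&(X[:,1]>-140)
    for a in range(-140,-35,6):
        q=k&(X[:,1]>=a)&(X[:,1]<a+6); 
        if w[q].sum()>.8: print('y',a+3,'wsum',round(w[q].sum(),2),'xmean',round((w[q]*X[q,0]).sum()/w[q].sum(),2))
E
python3 rel.py
```

```text
y -137 wsum 1.06 xmean -11.76
y -131 wsum 0.82 xmean -10.82
y -125 wsum 1.14 xmean -11.92
y -119 wsum 6.03 xmean 0.33
y -113 wsum 7.92 xmean -0.12
y -107 wsum 7.76 xmean -0.16
y -101 wsum 7.78 xmean 0.47
y -95 wsum 9.24 xmean -1.25
y -89 wsum 7.32 xmean 0.6
y -83 wsum 13.39 xmean 0.01
y -77 wsum 17.28 xmean 1.14
y -71 wsum 13.75 xmean -0.71
y -65 wsum 18.12 xmean 0.34
y -59 wsum 17.56 xmean 0.49
y -53 wsum 18.36 xmean 0.97
y -47 wsum 6.44 xmean 0.86
y -41 wsum 1.19 xmean -12.47
```

Request:
{"method": "move_arm", "body": {"steps": [0,0,0,0,0,-0.012,0,0,0,0,-0.004,-0.018,-0.024,0,0,0,0,-0.009,-0.039,-0.024,0,0,0,0,-0.0145,-0.063,-0.024,0,0,0,0,-0.02,-0.087,-0.024,0,0,0,0,-0.0255,-0.1105,-0.024,0,0,0,0,-0.029,-0.1255,-0.024,0,0,0,0,-0.0308,-0.1335,-0.024,0,0,0,0,-0.0308,-0.1335,-0.024,0]}}

```text
time: 12.7
tool_pos: [0.638, 0.0399, 0.0352]
ee_rot: [3.141, -0.0, 1.342]
wrist_force: [-0.3, 0.1, -2.2]
width: 0.0172
finger_force: 30.0
```

```bash
python3 - <<'E'
from rel import *
o=get_obs(); print(o['tool_pos'],o['wrist_force']); zt=o['tool_pos'][2]+.0356
m,p,d=snap('top','t6.png'); hook('top',m,p,zt+.009)
for x in spot_point('top','hook_tip')[:1]: P=at_z(m,x['uv'],zt)[0][:2]-O; print('tip(bend) rel',x['score'],P@xa,P@ya, x['uv'])
cv2.imwrite('pics/t6c.png',cv2.resize(p[150:230,290:410,::-1],(780,520),interpolation=2))
E
```

```text
[0.638  0.0399 0.0352] [-0.3346  0.1286 -2.1965]
red 0.46 24 ((626.2913818359375, 0.776888370513916), (17.343505859375, 11.439082145690918), 0.029110020026564598)
rod 204 [ 0.2262  0.9741  0.6065 -0.0875]
tip(bend) rel 0.62 -0.018682126512858534 -0.10253264557391098 [349.4, 197.9]
```

View pics/t6c.png

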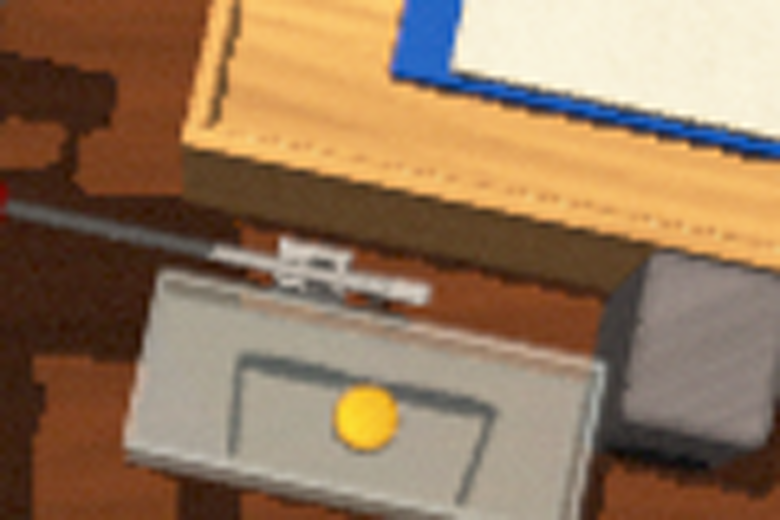

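Request:
{"method": "move_arm", "body": {"steps": [0,0,0,-0.001,0,-0.005,0,0,0,0,-0.001,0,-0.01,0,0,0,0,-0.001,0,-0.014,0,0,0,0,-0.001,0,-0.018,0,0,0,0,-0.001,0,-0.02,0,0,0,0,-0.001,0,-0.021,0,0,0,0,-0.001,0,-0.021,0]}}

```text
time: 13.55
tool_pos: [0.637, 0.041, 0.0138]
ee_rot: [-3.141, 0.0, 1.344]
wrist_force: [0.1, -1.2, -1.7]
width: 0.0181
finger_force: 30.0
```

Request:
{"method": "move_arm", "body": {"steps": [0,0,0,0.0018,0.0078,0,0,0,0,0,0.0036,0.0156,0,0,0,0,0,0.0054,0.0234,0,0,0,0,0,0.0072,0.0312,0,0,0,0,0,0.009,0.039,0,0,0,0,0,0.0108,0.0468,0,0,0,0,0,0.0126,0.0546,0,0,0,0,0,0.0144,0.0624,0,0,0,0,0,0.0162,0.0702,0,0,0,0,0,0.018,0.078,0,0,0,0,0,0.0198,0.0858,0,0,0,0,0,0.0207,0.0897,0,0]}}

```text
time: 14.75
tool_pos: [0.6586, 0.132, 0.0144]
ee_rot: [3.14, -0.001, 1.345]
wrist_force: [-0.4, -0.3, -1.7]
width: 0.0179
finger_force: 30.0
```

```bash
cat > t.py <<'E'
from rel import *
o=get_obs(); print(o['tool_pos'],o['wrist_force'])
m,p,d=snap('top','t%s.png'%sys.argv[1])
for t,z in (('key',0.),('key_mid',.0055)):
    for x in spot_point('top',t)[:1]: P=at_z(m,x['uv'],z)[0]; print(t,round(x['score'],2),x['uv'],P,'rel',(P[:2]-O)@xa,(P[:2]-O)@ya)
for x in silhouettes('top','key')[:1]:
    v,u=np.nonzero(x['pixels']); P=at_z(m,np.c_[u,v],.009)[:,:2]; print('sil',round(x['score'],2),len(P),cv2.minAreaRect(P.astype('f')*1000), 'rel y',((P-O)@ya).min(),((P-O)@ya).max())
cv2.imwrite('pics/t%sc.png'%sys.argv[1],cv2.resize(p[150:230,250:370,::-1],(780,520),interpolation=2))
E
python3 t.py 7
```

```text
[0.6586 0.132  0.0144] [-0.4142 -0.3069 -1.6832]
key 0.44 [313.0, 185.9] [ 0.6236 -0.0661  0.    ] rel 0.0027947870461943604 0.010453765104976434
key_mid 0.67 [314.1, 188.0] [ 0.6163 -0.0695  0.0055] rel -0.0035165400863858476 0.00553083876540003
sil 0.55 72 ((623.4022827148438, -73.7835464477539), (51.352012634277344, 21.380130767822266), 44.18537521362305) rel y -0.019780091253479695 0.027266466409757537
```

View pics/t7c.png

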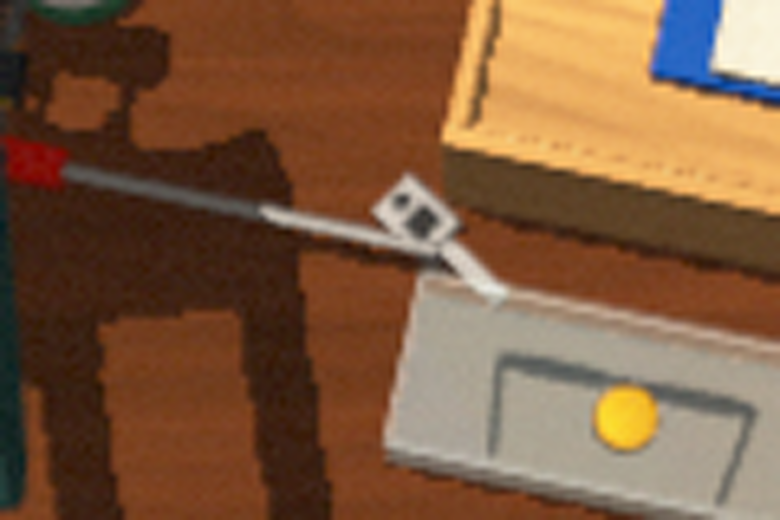

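Request:
{"method": "move_arm", "body": {"steps": [0,0,0,0.0018,0.0078,0,0,0,0,0,0.0036,0.0156,0,0,0,0,0,0.0054,0.0234,0,0,0,0,0,0.0072,0.0312,0,0,0,0,0,0.009,0.039,0,0,0,0,0,0.0108,0.0468,0,0,0,0,0,0.0126,0.0546,0,0,0,0,0,0.0144,0.0624,0,0,0,0,0,0.0155,0.067,0,0,0,0,0,0.0155,0.067,0,0]}}

```text
time: 15.95
tool_pos: [0.6734, 0.1986, 0.014]
ee_rot: [3.141, -0.0, 1.345]
wrist_force: [-0.4, -0.1, -2.1]
width: 0.0176
finger_force: 30.0
```

```bash
python3 t.py 8
```

```text
[0.6734 0.1986 0.014 ] [-0.4087 -0.0609 -2.1423]
key 0.51 [310.7, 182.8] [ 0.6331 -0.0592  0.    ] rel 0.010549352024081703 0.019330397309936825
key_mid 0.68 [315.2, 189.2] [ 0.6126 -0.0728  0.0055] rel -0.006362456846521194 0.0014997993159701244
```

View pics/t8c.png

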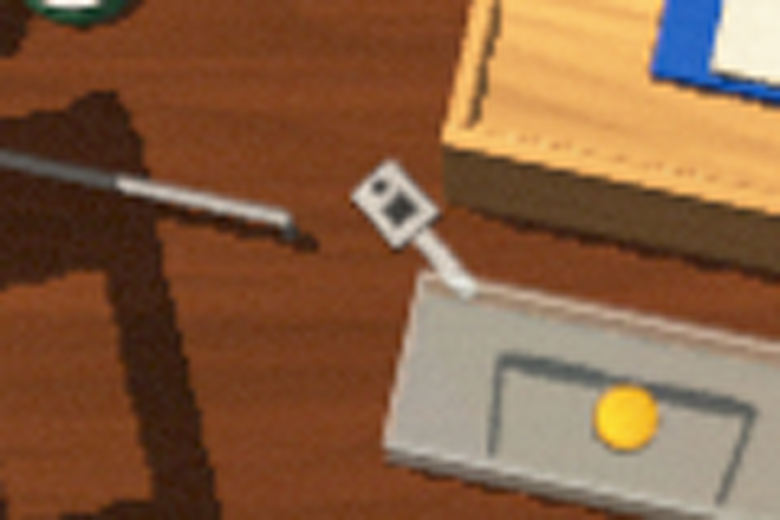

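```bash
cat > kf.py <<'E'
from rel import *
from scipy.optimize import minimize
def keyfit(n,g,roi=45):
    """fit key outline (x,y,yaw world) to whiteness in camera n, start g"""
    m,p,d=snap(n); ga=np.array(g)
    uv0=proj(m,[[g[0],g[1],.006]])[0]; r=60 if n=='top' else 160
    u0,u1=int(max(0,uv0[0]-r)),int(min(640,uv0[0]+r)); v0,v1=int(max(0,uv0[1]-r)),int(min(400,uv0[1]+r))
    c=p[v0:v1,u0:u1].astype(float); w=np.clip((c[:,:,2]/c.max(2)-.45)/.4,0,1)*(c[:,:,2]>70)
    v,u=np.mgrid[v0:v1,u0:u1]; S=np.array([(a,b) for a in(-.33,0,.33) for b in(-.33,0,.33)])
    UV=np.c_[u.ravel(),v.ravel()]
    Ph=[at_z(m,UV+s,.010)[:,:2] for s in S]; Pb=[at_z(m,UV+s,.0075)[:,:2] for s in S]
    near=(np.linalg.norm(Ph[4]-ga[:2],axis=1)<.065)
    def model(q):
        cs,sn=np.cos(q[2]),np.sin(q[2]); A=np.zeros(len(UV))
        for h,b in zip(Ph,Pb):
            L=(h-q[:2])@np.array([[cs,-sn],[sn,cs]]); B=(b-q[:2])@np.array([[cs,-sn],[sn,cs]])
            s=lambda z:1/(1+np.exp(-z/.0006))
            A+=np.maximum(s(.017-abs(L[:,0]))*s(.013-abs(L[:,1])), s(.0045-abs(B[:,1]))*s(B[:,0]-.015)*s(.055-B[:,0]))
        return A/9
    f=lambda q:((model(q)-w.ravel())[near]**2).sum()
    best=min((minimize(f,[g[0]+a,g[1]+b,g[2]+t],method='Nelder-Mead',options=dict(initial_simplex=None,xatol=1e-4)) for a in(-.004,.004) for b in (-.004,.004) for t in(-.15,.15)),key=lambda r:r.fun)
    return best.x,best.fun,m,p
if __name__=='__main__':
    g=[float(a) for a in sys.argv[2:5]]
    q,f,m,p=keyfit(sys.argv[1],g); cs,sn=np.cos(q[2]),np.sin(q[2]); b=np.array([cs,sn]); r=lambda P:(np.array([(P-O)@xa,(P-O)@ya])*1000).round(1)
    print('key',q,'cost',f,'rel',r(q[:2]),'bladetip rel',r(q[:2]+.055*b),'mid',q[:2]+.019*b)
    for s in(-1,1): print('nook',s,r(q[:2]+.0205*b+s*.0095*np.array([-sn,cs])))
E
python3 kf.py top .635 -.059 -2.4
```

```text
key [ 0.637  -0.0584 -2.4564] cost 111.18858724990798 rel [14.2 21.1] bladetip rel [-19.5 -22.4] mid [ 0.6223 -0.0704]
nook -1 [-5.9 10.7]
nook 1 [ 9.1 -1. ]
```

Request:
{"method": "move_arm", "body": {"steps": [0,0,0,0,0,0.015,0,0,0,0,0,0,0.03,0,0,0,0,0.001,-0.018,0.03,0,0,0,0,0.002,-0.038,0.03,0,0,0,0,0.003,-0.058,0.03,0,0,0,0,0.0042,-0.0733,0.03,0,0,0,0,0.0042,-0.0733,0.03,0,0,0,0,0.0042,-0.0733,0.022,0,0,0,0,0.0042,-0.0733,0.014,0,0,0,0,0.0042,-0.0733,0.006,0,0,0,0,0.0042,-0.0733,0,0,0,0,0,0.0042,-0.0733,0,0]}}

```text
time: 17.4
tool_pos: [0.6761, 0.125, 0.0118]
ee_rot: [-3.138, 0.001, 1.345]
wrist_force: [-0.0, 0.2, -1.5]
width: 0.0177
finger_force: 30.0
```

Request:
{"method": "move_arm", "body": {"steps": [0,0,0,0.0014,0.0058,0.001,0,0,0,0,0.0027,0.0117,0.001,0,0,0,0,0.0041,0.0175,0.001,0,0,0,0,0.0054,0.0234,0.001,0,0,0,0,0.0068,0.0292,0.001,0,0,0,0,0.0081,0.0351,0.001,0,0,0,0,0.0095,0.0409,0.001,0,0,0,0,0.0108,0.0468,0.001,0,0,0,0,0.0122,0.0526,0.001,0,0,0,0,0.0135,0.0585,0.001,0,0,0,0,0.0151,0.0653,0.001,0,0,0,0,0.0151,0.0653,0.001,0]}}

```text
time: 18.6
tool_pos: [0.6927, 0.1911, 0.0149]
ee_rot: [3.142, -0.001, 1.345]
wrist_force: [-1.0, -0.4, -2.0]
width: 0.0176
finger_force: 30.0
```

```bash
python3 t.py 9
```

```text
[0.6927 0.1911 0.0149] [-1.0138 -0.351  -1.9712]
key 0.52 [290.7, 175.4] [0.6564 0.0014 0.    ] rel 0.01961555825881285 0.0836139050005128
key_mid 0.43 [295.3, 177.2] [ 0.6498 -0.0129  0.0055] rel 0.016383754136881697 0.06820646915531245
sil 0.57 1896 ((542.7644653320312, -163.84185791015625), (211.00949096679688, 82.54877471923828), 77.10371398925781) rel y -0.2084998360362943 0.002625187314197769
```

View pics/t9c.png

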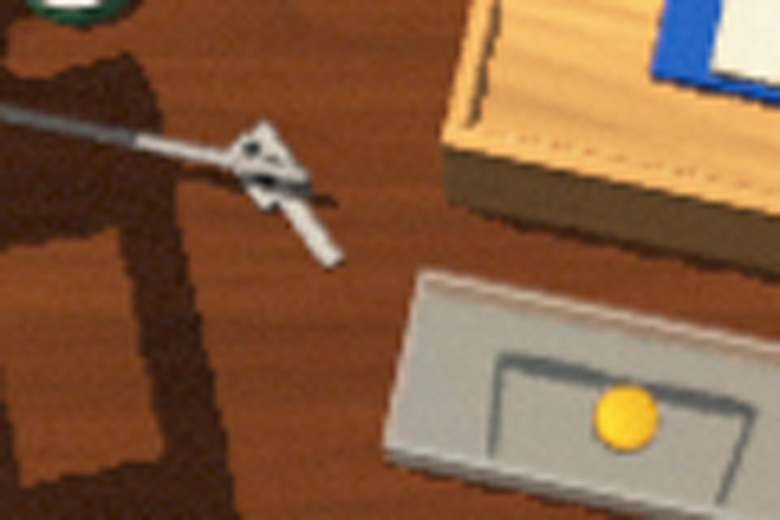

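Request:
{"method": "move_arm", "body": {"steps": [0,0,0,-0.001,-0.004,0,0,0,0,0,-0.001,-0.004,0.04,0,0,0,0,-0.001,-0.004,0.085,0,0,0,0,-0.001,-0.004,0.124,0,0,0,0.04,-0.045,0,0.124,0,0,0,0.08,-0.09,0.004,0.124,0,0,0,0.12,-0.135,0.008,0.124,0,0,0,0.16,-0.18,0.012,0.124,0,0,0,0.2,-0.22,0.016,0.124,0,0,0,0.2,-0.2577,0.0178,0.124,0,0,0,0.2,-0.2577,0.0178,0.124,0,0,0,0.2,-0.2577,0.0178,0.124,0]}}

```text
time: 20.0
tool_pos: [0.4348, 0.2074, 0.1396]
ee_rot: [3.139, -0.0, 1.544]
wrist_force: [-0.0, -0.6, -2.4]
width: 0.0174
finger_force: 30.0
```

```bash
python3 - <<'E'
from hk import *
T=[]
for n in ('top','wrist'):
    m,p,d=snap(n); o=get_obs(); T.append(o['tool_pos']); print(n); hook(n,m,p,o['tool_pos'][2]+.0356+.009)
    for x in spot_point(n,'stand_seat')[:1]: print(x['score'],at_z(m,x['uv'],.075))
    for x in silhouettes(n,'stand')[:1]:
        P=cloud(m,d,x['pixels']); P=P[(P[:,2]>.068)&(P[:,2]<.09)]; print('posts',len(P),P.min(0),P.max(0),P.mean(0))
    T.append(get_obs()['tool_pos'])
print(np.mean(T,0),get_obs()['ee_rot'])
E
```

```text
top
red 0.69 62 ((433.87890625, 180.78118896484375), (36.90838623046875, 12.950396537780762), 89.76132202148438)
rod 39 [0.0057 1.     0.4295 0.072 ]
0.57 [[0.4319 0.2135 0.075 ]]
posts 27 [0.4197 0.1333 0.0698] [0.4422 0.1445 0.0885] [0.4312 0.139  0.0802]
wrist
red 0.92 4315 ((436.7977294921875, 224.65512084960938), (86.9370346069336, 17.606143951416016), 88.53861236572266)
rod 389 [ 0.0397 -0.9992  0.4338  0.1516]
posts 114 [0.4183 0.2499 0.0683] [0.454  0.2619 0.0806] [0.433  0.2571 0.0777]
[0.4358 0.2074 0.1392] [-3.1412  0.0002  1.5432]
```

Request:
{"method": "move_arm", "body": {"steps": [0,0,0,0,0,-0.03,0,0,0,0,0,0,-0.055,0,0,0,0,0,0,-0.07,0,0,0,0,0,0,-0.08,0,0,0,0,0,0,-0.087,0,0,0,0,0,0,-0.093,0,0,0,0,0,0,-0.098,0,0,0,0,0,0,-0.099,0,0,0,0,0,0,-0.099,0]}}

```text
time: 21.3
tool_pos: [0.4351, 0.2076, 0.0403]
ee_rot: [3.141, -0.0, 1.544]
wrist_force: [0.5, -0.7, -1.6]
width: 0.018
finger_force: 30.0
```

Request:
{"method": "move_arm", "body": {"steps": [0,0,0,0,0,-0.001,0,0,0,0,0,0,-0.001,0.1,0,0,0,0,0,-0.001,0.3,0,0,0,0,0,-0.001,0.6,0,0,0,0,0,-0.001,0.6,0,0,0,0,0,-0.001,0.6,0,0,0,0,0,-0.001,0.6,0,0,0,0,0,-0.001,0.6]}}

```text
time: 22.1
tool_pos: [0.4349, 0.2076, 0.039]
ee_rot: [3.141, 0.0, 1.544]
wrist_force: [0.3, -0.2, 0.9]
width: 0.0557
finger_force: 0.0
```

Request:
{"method": "move_arm", "body": {"steps": [0,0,0,0,0,0.02,0.6,0,0,0,0,0,0.06,0.6,0,0,0,0,0,0.11,0.6,0,0,0,0,0,0.16,0.6,0,0,0,0,0,0.18,0.6,0,0,0,0,0,0.18,0.6]}}

```text
time: 22.7
tool_pos: [0.437, 0.2083, 0.2236]
ee_rot: [3.133, -0.003, 1.544]
wrist_force: [0.0, 0.3, -0.0]
width: 0.0567
finger_force: 0.0
```

```bash
python3 - <<'E'
from hk import *
o=get_obs(); print(o['tool_pos'],o['ee_rot'])
for n in ('wrist','top'):
    m,p,d=snap(n); print(n); hook(n,m,p,.084)
    s=silhouettes(n,'hook')
    P=cloud(m,d,s[0]['pixels']); print('z',np.percentile(P[:,2],[5,50,95]))
    for x in spot_point(n,'hook_tip')[:1]: print(at_z(m,x['uv'],.03))
    for x in silhouettes(n,'coaster')[:1]:
        v,u=np.nonzero(x['pixels']); print('coaster',x['score'],cv2.minEnclosingCircle((at_z(m,np.c_[u,v],.010)[:,:2]*1000).astype('f')),cv2.minAreaRect((at_z(m,np.c_[u,v],.010)[:,:2]*1000).astype('f')))
E
python3 kf.py top .655 .0 -2.2
```

```text
[0.437  0.2083 0.2236] [ 3.133  -0.0032  1.5438]
wrist
red 0.98 1143 ((435.53564453125, 216.22137451171875), (103.1248550415039, 17.29808807373047), 88.63033294677734)
rod 525 [0.0305 0.9995 0.4335 0.1005]
z [0.0751 0.0828 0.0843]
coaster 0.83 ((445.6949768066406, 416.6197814941406), 50.72970199584961) ((445.2462158203125, 403.342529296875), (73.9469985961914, 99.07435607910156), 88.60585021972656)
top
red 0.9 138 ((434.04376220703125, 202.45603942871094), (83.1544418334961, 14.608418464660645), 86.81693267822266)
rod 24 [0.0013 1.     0.431  0.1422]
z [0.0772 0.0842 0.0885]
[[ 0.4219 -0.0158  0.03  ]]
key [ 0.6557  0.002  -2.5233] cost 13.060302665997947 rel [18.7 84.1] bladetip rel [-17.8  42.9] mid [ 0.6402 -0.009 ]
nook -1 [-2.  75.1]
nook 1 [12.2 62.5]
```

Request:
{"method": "move_arm", "body": {"steps": [0,0,-0.926,0.221,-0.206,-0.02,0.6,0,0,-0.926,0.221,-0.206,-0.02,0.6,0,0,-0.926,0.221,-0.206,-0.02,0.6,0,0,-0.926,0.221,-0.206,-0.02,0.6,0,0,-0.926,0.221,-0.206,-0.02,0.6,0,0,-0.926,0.221,-0.206,-0.02,0.6,0,0,-0.926,0.221,-0.206,-0.02,0.6,0,0,-0.926,0.221,-0.206,-0.02,0.6,0,0,-0.926,0.221,-0.206,-0.02,0.6,0,0,-0.926,0.221,-0.206,-0.02,0.6,0,0,-0.926,0.221,-0.206,-0.02,0.6]}}

```text
time: 24.35
tool_pos: [0.6554, 0.0028, 0.2004]
ee_rot: [3.14, -0.001, 0.62]
wrist_force: [0.6, -0.0, 0.6]
width: 0.0565
finger_force: 0.0
```

```bash
python3 - <<'E'
from hk import *
print(get_obs()['tool_pos'],get_obs()['ee_rot'])
m,p,d=snap('wrist')
for t,z in [('key',0.),('key_mid',.0055)]:
    for x in spot_point('wrist',t)[:1]: print(t,x['score'],x['uv'],at_z(m,x['uv'],z))
for x in silhouettes('wrist','key')[:1]:
    P=x['pixels']; v,u=np.nonzero(P); Q=at_z(m,np.c_[u,v],.009)[:,:2]; print('sil',x['score'],len(Q),cv2.minAreaRect((Q*1000).astype('f')))
    h=cv2.morphologyEx(P.astype(np.uint8),cv2.MORPH_OPEN,np.ones((15,15),np.uint8)); v,u=np.nonzero(h); Q=at_z(m,np.c_[u,v],.011)[:,:2]; print('head',len(Q),Q.mean(0),cv2.minAreaRect((Q*1000).astype('f')))
E
python3 kf.py wrist .656 .002 -2.5; python3 -c "
from bench import *
o=get_obs();print(o['tool_pos'],o['ee_rot'])"
```

```text
[0.6554 0.0028 0.2004] [ 3.1404 -0.0014  0.62  ]
key 0.93 [321.9, 176.4] [[0.6618 0.0053 0.    ]]
key_mid 0.89 [322.4, 194.0] [[ 0.6421 -0.0096  0.0055]]
key [ 0.658   0.0011 -2.5188] cost 102.31211485616623 rel [21.3 83.7] bladetip rel [-15.1  42.4] mid [ 0.6426 -0.01  ]
nook -1 [ 0.6 74.6]
nook 1 [14.9 62. ]
[0.65567615 0.00199037 0.19948296] [ 3.14107843e+00 -4.56141562e-04  6.18561975e-01]
```

Request:
{"method": "move_arm", "body": {"steps": [0,0,0.002,0.0023,-0.001,-0.05,0.6,0,0,0.002,0.0023,-0.001,-0.1,0.6,0,0,0.002,0.0023,-0.001,-0.15,0.6,0,0,0.002,0.0023,-0.001,-0.18,0.6,0,0,0.002,0.0023,-0.001,-0.195,0.6,0,0,0.002,0.0023,-0.001,-0.203,0.6,0,0,0.002,0.0023,-0.001,-0.208,0.6,0,0,0.002,0.0023,-0.001,-0.208,0.6]}}

```text
time: 25.4
tool_pos: [0.6594, 0.0005, -0.0075]
ee_rot: [3.14, -0.002, 0.62]
wrist_force: [-0.1, -0.6, 0.2]
width: 0.0565
finger_force: 0.0
```

Request:
{"method": "move_arm", "body": {"steps": [0,0,0,0,0,-0.003,0.6,0,0,0,0,0,-0.005,0.6,0,0,0,0,0,-0.005,0.6,0,0,0,0,0,-0.005,0,0,0,0,0,0,-0.005,0,0,0,0,0,0,-0.005,0,0,0,0,0,0,-0.005,0,0,0,0,0,0,-0.005,0,0,0,0,0,0,-0.005,0]}}

```text
time: 26.3
tool_pos: [0.6581, 0.0006, -0.014]
ee_rot: [-3.141, 0.0, 0.62]
wrist_force: [-0.7, -0.1, 1.1]
width: 0.0256
finger_force: 30.0
```

Request:
{"method": "move_arm", "body": {"steps": [0,0,0,0,0,0.03,0,0,0,0,0,0,0.08,0,0,0,0,-0.01,0.02,0.125,0,0,0,0,-0.03,0.065,0.13,0,0,0,0,-0.051,0.11,0.13,0,0,0,0,-0.072,0.155,0.13,0,0,0,0,-0.092,0.2,0.13,0,0,0,0,-0.113,0.245,0.13,0,0,0,0,-0.134,0.29,0.13,0,0,0,0,-0.155,0.335,0.13,0,0,0,0,-0.175,0.38,0.13,0,0,0,0,-0.198,0.429,0.13,0]}}

```text
time: 27.5
tool_pos: [0.4609, 0.4274, 0.1159]
ee_rot: [3.141, -0.0, 0.62]
wrist_force: [1.5, -0.7, 0.1]
width: 0.0253
finger_force: 30.0
```

Request:
{"method": "move_arm", "body": {"steps": [0,0,0,0,0,0,0,0,0,0,0,0,0,0]}}

```text
time: 27.7
tool_pos: [0.4612, 0.4265, 0.1155]
ee_rot: [3.141, 0.001, 0.622]
wrist_force: [-0.4, 0.6, -0.2]
width: 0.0256
finger_force: 30.0
```

```bash
cat > co.py <<'E'
from hk import *
o=get_obs(); print(o['tool_pos'],o['ee_rot'],o['width'],o['finger_force'])
for n in ('wrist','top','side'):
    m,p,d=snap(n); print(n)
    for t,z in [('key',o['tool_pos'][2]+.014),('key_mid',o['tool_pos'][2]+.0195),('coaster',0)]:
        for x in spot_point(n,t)[:1]: print(t,round(x['score'],2),at_z(m,x['uv'],z))
    for x in silhouettes(n,'coaster')[:1]:
        h=cv2.convexHull(np.argwhere(x['pixels'])[:,::-1].astype(np.int32))[:,0]; Q=at_z(m,h,.010)[:,:2]
        # robust circle of fixed radius 50 mm through hull points
        from scipy.optimize import least_squares
        k=((h[:,0]>3)&(h[:,0]<636)&(h[:,1]>3)&(h[:,1]<396))
        r=least_squares(lambda c:np.linalg.norm(Q[k]-c,axis=1)-.05,Q.mean(0),loss='soft_l1',f_scale=.001)
        print('coaster',round(x['score'],2),r.x,np.abs(r.fun).mean())
E
python3 co.py
```

```text
[0.4612 0.4265 0.1155] [3.1406 0.0008 0.6224] 0.025579433797921405 29.99971032142639
wrist
key 0.82 [[0.4603 0.4276 0.1295]]
key_mid 0.96 [[0.4478 0.415  0.135 ]]
coaster 0.96 [[0.4485 0.4225 0.    ]]
coaster 0.69 [0.446  0.4193] 0.0005309404101524239
top
key 0.49 [[0.4611 0.4391 0.1295]]
key_mid 0.62 [[0.439  0.4117 0.135 ]]
coaster 0.6 [[0.4539 0.4248 0.    ]]
coaster 0.86 [0.4433 0.418 ] 0.0006225617218021834
side
key 0.55 [[ 0.4749 -0.4171  0.1295]]
key_mid 0.38 [[0.4471 0.4108 0.135 ]]
coaster 0.79 [[0.4355 0.4171 0.    ]]
coaster 0.5 [ 0.8119 -0.2838] 0.19085512256519055
```

Request:
{"method": "move_arm", "body": {"steps": [0,0,0,-0.001,0.003,-0.04,0,0,0,0,-0.001,0.0035,-0.075,0,0,0,0,-0.001,0.0035,-0.1,0,0,0,0,-0.001,0.0035,-0.11,0,0,0,0,-0.001,0.0035,-0.115,0,0,0,0,-0.001,0.0035,-0.118,0,0,0,0,-0.001,0.0035,-0.1195,0,0,0,0,-0.001,0.0035,-0.1195,0]}}

```text
time: 29.25
tool_pos: [0.4617, 0.4299, -0.0021]
ee_rot: [-3.142, -0.002, 0.62]
wrist_force: [0.3, -0.3, -0.7]
width: 0.0257
finger_force: 30.0
```

```bash
python3 co.py
```

```text
[ 0.4617  0.4299 -0.0021] [-3.1416 -0.0024  0.6198] 0.02573834663468623 29.99983549118042
wrist
key 0.64 [[0.4632 0.4286 0.0119]]
key_mid 0.85 [[0.4485 0.4162 0.0174]]
coaster 0.64 [[0.4452 0.4202 0.    ]]
coaster 0.67 [0.4468 0.4202] 0.001614201207874752
top
key 0.63 [[0.462  0.4366 0.0119]]
key_mid 0.63 [[0.4388 0.4221 0.0174]]
coaster 0.64 [[0.446  0.4218 0.    ]]
coaster 0.95 [0.4436 0.4194] 0.0006067664772939005
side
key 0.57 [[0.4493 0.4189 0.0119]]
key_mid 0.36 [[0.4528 0.4186 0.0174]]
coaster 0.71 [[0.4381 0.422  0.    ]]
coaster 0.78 [0.4418 0.4061] 0.002142353138633514
```

Request:
{"method": "move_arm", "body": {"steps": [0,0,0,-0.001,0.002,0,0,0,0,0,-0.001,0.002,-0.0005,0,0,0,0,-0.001,0.002,-0.0005,0.25,0,0,0,-0.001,0.002,-0.0005,0.3,0,0,0,-0.001,0.002,-0.0005,0.5,0,0,0,-0.001,0.002,-0.0005,0.5,0,0,0,-0.001,0.002,-0.0005,0.5,0,0,0,-0.001,0.002,0.02,0.5,0,0,0,-0.001,0.002,0.06,0.5,0,0,0,-0.001,0.002,0.11,0.5,0,0,0,-0.001,0.002,0.16,0.5,0,0,0,-0.001,0.002,0.2,0.5]}}

```text
time: 31.2
tool_pos: [0.4603, 0.4316, 0.2003]
ee_rot: [-3.142, -0.004, 0.62]
wrist_force: [0.7, -0.5, -0.4]
width: 0.0469
finger_force: 0.0
```

```bash
sed -i "s/o\['tool_pos'\]\[2\]+.014)/.01)/; s/o\['tool_pos'\]\[2\]+.0195)/.0155)/" co.py; python3 co.py; python3 - <<'E'
from hk import *
for n,z in (('wrist',0),('top',0)):
    m,p,d=snap(n)
    for t in ('key','coaster'):
        for x in silhouettes(n,t)[:1]:
            P=cloud(m,d,x['pixels']); print(n,t,x['score'],len(P),'z',np.percentile(P[:,2],[5,50,95]),cv2.minAreaRect((P[:,:2]*1000).astype('f')))
m,p,d=snap('top'); hook('top',m,p,.084)
for t in 'diffuser candle polish spray glasses_case box'.split():
    m,p,d=snap('side'); s=silhouettes('side',t)
    if s: P=cloud(m,d,s[0]['pixels']); print(t,np.median(P,0))
E
```

```text
[0.4603 0.4316 0.2003] [-3.1415 -0.0036  0.6197] 0.046878634163369466 0.0
wrist
key 0.86 [[0.4612 0.4323 0.01  ]]
key_mid 0.78 [[0.447  0.4175 0.0155]]
coaster 0.92 [[0.447  0.4219 0.    ]]
coaster 0.66 [0.4462 0.4197] 0.0009822019333649524
top
key 0.56 [[0.4491 0.4358 0.01  ]]
key_mid 0.54 [[0.4365 0.4231 0.0155]]
coaster 0.68 [[0.4509 0.4175 0.    ]]
coaster 0.95 [0.444 0.419] 0.001257106136517183
side
key 0.54 [[0.4556 0.4118 0.01  ]]
key_mid 0.45 [[0.4548 0.4121 0.0155]]
coaster 0.75 [[0.4519 0.435  0.    ]]
coaster 0.51 [0.4413 0.4123] 0.0032681179314406465
wrist key 0.92 606 z [0.0159 0.0199 0.0217] ((446.166748046875, 418.5077209472656), (71.01026153564453, 25.661487579345703), 39.041160583496094)
wrist coaster 0.64 3087 z [0.0079 0.0093 0.0104] ((444.78802490234375, 419.63885498046875), (97.97530364990234, 98.19821166992188), 37.432884216308594)
top key 0.54 148 z [0.0135 0.0196 0.024 ] ((444.6627502441406, 418.92327880859375), (71.21139526367188, 26.792936325073242), 40.389854431152344)
top coaster 0.72 740 z [0.0042 0.0097 0.0146] ((443.2270202636719, 419.87799072265625), (100.72201538085938, 99.43766021728516), 88.66393280029297)
red 0.85 207 ((433.8125305175781, 213.93618774414062), (106.42638397216797, 16.923166275024414), 86.76708221435547)
rod 109 [0.0169 0.9999 0.431  0.1303]
candle [ 0.5145 -0.1888  0.0878]
polish [0.7554 0.0841 0.0257]
spray [ 0.5303 -0.4953  0.0747]
glasses_case [ 0.4155 -0.5651  0.0433]
box [ 0.5145 -0.1885  0.0878]
```

```bash
python3 -c "
from bench import *
print(close_job())"
```

```text
the job is handed in; nothing more can be done
None
```

The job is handed in at about 32 s of the 70 s: the key was drawn out with the hook, the hook is back in its stand, and the key lies flat within about 2 mm of the coaster's centre; the last check did not find the candle or diffuser, though the arm never went near them.

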